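Hang a storage bin on its screw and stock it

ROBOT

A 6-joint arm with a two-finger parallel gripper is mounted at the origin on the work surface. World frame = base frame: x ahead of the robot, y to its left, z up, the work surface at z = 0. Lengths are in m, angles in rad, forces in N, time in s.
With the tool pointing down it reaches from about 0.325 to 0.75 m from the base axis. Payload 7.6 kg.
Tool frame: the origin (TCP) lies at the very end of the fingers, on their centre line; the grasp point (between the pads) lies 19 mm behind it (grip_point_offset is the z of the grasp point in the tool frame, in m); z points along the fingers, y is the direction in which the jaws open and shut (so a half turn about z gives the same grasp; the last joint's range is limited). The gripper opens to 85 mm and grips with 20 to 120 N. Pads are 22 mm wide; open, the fingers measure 114 mm over their backs; the gripper's body (76 mm by 85 mm) begins 54 mm behind the grasp point. The pads swing forward as they close: fully open they stand 13 mm farther back than shut.
Start: joints at [-1.385, 0.052, 1.401, -0, 1.689, -0.07], TCP at [0.133, -0.508, 0.231] pointing down, gripper open.
Joint ranges: [-2.9, 2.9], [-0.91, 2.17], [0.12, 2.37], [-1.06, 4.2], [0.26, 2.73], [-2.93, 2.93]. Speed limits (rad/s): [2.57, 2.57, 3.01, 3.14, 3.14, 3.14].

INTERFACE

Orientations are given as a 3x3 rotation matrix whose columns are the frame's x, y, z axes.
In Python, from workcell import get_state, grab_frame, camera_info, finish_job, grip_point_offset gives the robot as it stands. The module is installed in compiled form; this text tells all that it offers.
- The arm moves only by the shell command python3 -m jog 'ROWS'. ROWS is JSON, a list of rows, each an object with "claw": the opening in per cent of the stroke, from 0 (shut) to 100 (fully open); "xyz": the shift along the tool's x, y, z in m, a list of three; "turn": the turn, a rotation vector about the tool's x, y, z in rad, a list of three. In form: [{"claw": claw, "xyz": [x, y, z], "turn": [wx, wy, wz]}, ...]. A call has 1 to 10 rows; each row shifts and turns the commanded pose from where the row before left it, along the tool's axes as they then stand; what a row does not reach is not made up. A row lasts 1/8 s, in which the tool goes at most 62.5 mm and 10.7 degrees, less where a joint would pass 70% of its speed; a pose out of reach is approached as far as the arm can. A call with a gripper value outside its range is refused whole. The fingers move at their own pace and stop on an object; the grip force is fixed at half the most. Time passes only in rows, so rows that do not move let the fingers close. It gives the time, the measured TCP pose, the force and the opening at its end, in the units of the state.
- get_state(): the state, without advancing time (a new reading comes with each control period).
- grab_frame(name): name is "scene" or "side" or "wrist"; returns the picture (420x560x3 uint8, red, green, blue); there is no depth.
- camera_info(name): a dict with "vertical_fov" (degrees; the focal length in pixels is half the picture's height over the tangent of half this angle, whatever the lens; pixels are square), "cx", "cy" (the principal point, pixels), "cam_to_world" (4x4, takes a point from camera to world coordinates); the wrist camera has in their place "mount" (4x4, takes a point from camera to tool coordinates, whose origin is the TCP and whose axes are the flange's). Camera axes: x right, y up, looking along -z (the intrinsics and any distortion apply to the point x, -y, -z); pixel columns grow to the right and rows downward; lengths in m; the calibration is good to about 2 mm. The wrist camera is an equidistant fisheye: a pixel r from the principal point sees the ray r / f radians off the axis. A picture is of the moment at which its call begins: read the wrist's pose just before it. camera_info takes no time and is no camera call.
- finish_job(): hands the job in, once; it reports no verdict.
The state is a dict: "t": time; "joint_positions": joint angles; "joint_velocities": joint speeds; "joint_efforts": joint torques, N m; "position": TCP position; "ee_rot": TCP orientation; "contact_force": force on the tool from outside, world axes, zero at the start; "moment": the same for the moment, N m; "width": finger opening in m.
Only numpy, scipy, OpenCV 4.12 (cv2) and the standard library are available. Lean on these libraries where they do the work, as an engineer would, in place of code of your own. Each camera call takes 0.05 s, during which the arm holds its last target.

TASK

Hang the loose bin with the keyhole back on the stand whose screw is still free: pass the round hole over the screw head, then pull the bin down until the slot is locked behind the head. Once it hangs, put the two wide, tall pipe sleeves that stand on the table into it. Leave everything else as it stands.

Things in the scene. Friction and masses are not known exactly. Their poses are not given: they have to be found in the camera images.
- bin: Loose orange open bin, upright, 130 long (x) x 56 wide (y). Origin: centre of its underside, z up. Floor and side walls 3.5 thick, sides 45 high; low front wall (-x end, blank paper label) 34 high. Back plate (+x end, x 61 to 65, 4 thick) 92 high with the keyhole in it. Inside: x -61 to 61, 49 wide. About 0.16 kg; can be gripped across its width.
- bin_hole (a point): Centre of the keyhole's round hole, 22 across, mid-thickness of the back plate: at (63, 0, 62) mm in the bin's frame. Above it runs a slot 10.5 wide that ends at height 84.
- bin_seat (a point): Where the screw's shank axis lies in the bin when it is locked at the slot's upper end, mid-thickness of the back plate: at (63, 0, 80.5) mm in the bin's frame, 18.5 mm above the hole's centre.
- free_stand: Fixed stand with the free screw: black foot and posts, two level steel rails 142 long. Origin on the table, in the plane of the rails' front face, midway along them; x points horizontally into the rails (the way the bin is pushed), y along them, z up. Upper rail 111 to 145 high, lower 61 to 89; the foot (12 high) reaches 30 mm to the front.
- free_stand_screw (a point): Point on the level axis of the free screw, 130 mm high, 3.5 mm in front of the rails, in the gap behind the head. Shank 7.5 in diameter; head 15 in diameter, from 7 to 11.5 mm in front of the rails. The bin hangs parallel to the stand, back plate on the rails, underside 49.5 mm above the table.
- full_stand: Second stand of the same shape, same frame; a bin of the same kind with two sleeves in it is already fixed on its screw. The two stands may have changed places. Not to be used.
- sleeve_a: Wide tall steel pipe sleeve, 32 outer diameter, 60 high, hollow (25 bore), about 0.12 kg, standing upright on the table. Origin: centre of its underside.
- sleeve_a_mid (a point): Centre of sleeve_a, 30 mm above its underside.
- sleeve_b: The other wide tall sleeve, the same as sleeve_a.
- sleeve_b_mid (a point): Centre of sleeve_b, 30 mm above its underside.
- collar: Bystander: steel collar as wide as the sleeves (32) but only 18 high. Origin: centre of its underside.
- slim_tube: Bystander: steel tube as tall as the sleeves (60) but only 16 in diameter. Origin: centre of its underside.
- glue: Bystander: white bottle, 44 in diameter, 120 high. Origin: centre of its underside.
- plain_bin: Bystander: plain orange tray bin 110 x 90 x 50 high with no keyhole. Origin: centre of its underside.
- tape_roll: Bystander: paper roll lying flat, 90 in diameter, 24 high. Origin: centre of its underside.
- driver: Bystander: screwdriver with a black handle lying on the table between the stands.
Things that resemble listed ones, but are neither listed nor needed, are in the scene too. What is shaped like the bin but purple is not meant.

How it is judged:
By the outcome, as a careful person would: the job done as asked, in the order asked, and still so for the second after the job is handed in, with the robot touching nothing.
It also fails if it takes over 72 s, if anything falls off the work surface, if the arm or the gripper's body presses on something with over 40 N, if the wrist force passes 120 N, or if a joint passes its speed limit or range.

## Working session

There is one attempt and no reset: what is moved stays moved. The work goes in short steps, Python scripts to look and compute and a shell command to move; the robot and the scene stay as the last step left them, time stands still between calls to the robot, and variables do not carry over. Pictures are saved under pics/ and viewed, and the job is handed in when it is done.

```bash
mkdir -p pics
python3 - <<'E'
from workcell import *
import cv2,numpy as np
np.set_printoptions(precision=4,suppress=True)
s=get_state();print(s['t'],s['position'],s['ee_rot'],s['width'],s['contact_force'],grip_point_offset)
for n in ("scene","side","wrist"):
    print(n,camera_info(n))
    cv2.imwrite(f"pics/{n}0.png",grab_frame(n)[:,:,::-1])
E
```

```text
0.0 [ 0.1328 -0.5076  0.2305] [[ 0.9675  0.253  -0.0003]
 [ 0.253  -0.9675  0.0016]
 [ 0.0001 -0.0016 -1.    ]] 0.08559406736901022 [-0.2646 -0.2679 -0.424 ] -0.0187
scene {'vertical_fov': 52.89799387514196, 'cx': 281.4963740674579, 'cy': 208.99869335952093, 'cam_to_world': array([[ 0.6965, -0.4011,  0.5951,  1.178 ],
       [ 0.7175,  0.4032, -0.568 , -0.6274],
       [-0.0122,  0.8225,  0.5686,  0.7255],
       [ 0.    ,  0.    ,  0.    ,  1.    ]])}
side {'vertical_fov': 56.00523639242762, 'cx': 274.06040445560626, 'cy': 215.4170970976673, 'cam_to_world': array([[-0.957 ,  0.2124, -0.1974,  0.3092],
       [-0.2895, -0.7383,  0.6092,  0.5908],
       [-0.0164,  0.6402,  0.7681,  0.8492],
       [ 0.    ,  0.    ,  0.    ,  1.    ]])}
wrist {'vertical_fov': 65.70646984690485, 'cx': 277.9831227250733, 'cy': 210.27122208009345, 'mount': array([[-0.0007,  0.9564,  0.292 ,  0.0759],
       [ 1.    ,  0.0004,  0.0012, -0.0007],
       [ 0.001 ,  0.292 , -0.9564, -0.1424],
       [ 0.    ,  0.    ,  0.    ,  1.    ]])}
```

View pics/scene0.png

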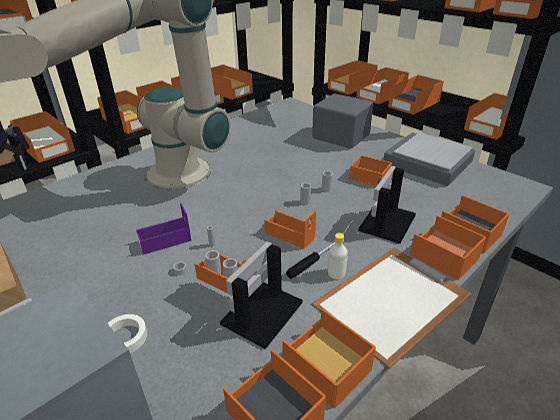

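View pics/side0.png

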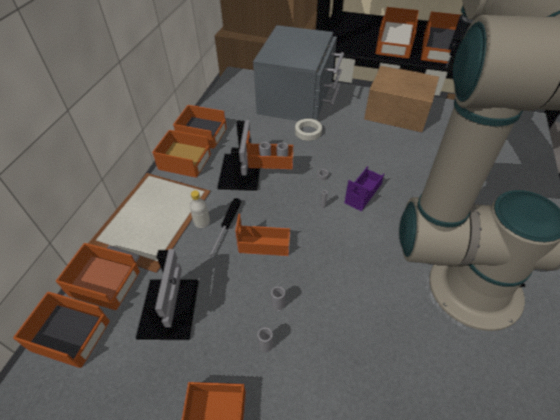

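View pics/wrist0.png

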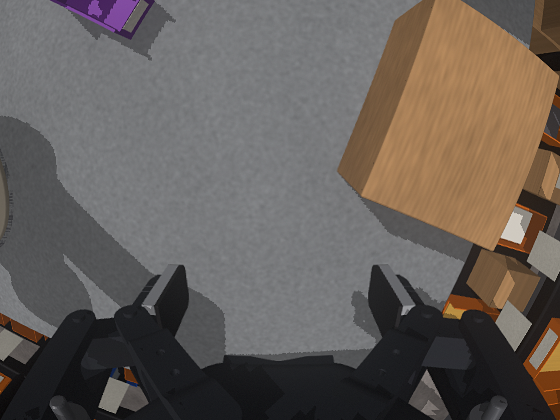

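The scene view shows the loose bin at (290,228), the free stand at (388,210), the two sleeves at (305,193) and (327,181), and the full stand at (260,290). The side view shows the bin at (264,240), the free stand at (170,295), and the sleeves at (279,298) and (265,338).

```bash
cat > h.py <<'E'
import numpy as np,cv2
from workcell import *
np.set_printoptions(precision=4,suppress=True)
def ray(n,u,v,st=None):
    c=camera_info(n); f=210/np.tan(np.radians(c['vertical_fov']/2))
    x=u-c['cx'];y=v-c['cy']
    if n=='wrist':
        r=np.hypot(x,y);th=r/f
        d=np.array([np.sin(th)*x/r,-np.sin(th)*y/r,-np.cos(th)])
        T=np.eye(4);T[:3,:3]=np.array(st['ee_rot']);T[:3,3]=st['position'];M=T@c['mount']
    else:
        d=np.array([x/f,-y/f,-1.]);d/=np.linalg.norm(d);M=c['cam_to_world']
    return M[:3,3],M[:3,:3]@d
def onz(n,u,v,z,st=None):
    o,d=ray(n,u,v,st);return o+d*(z-o[2])/d[2]
def tri(*rs):
    A=0;b=0
    for o,d in rs:
        P=np.eye(3)-np.outer(d,d);A=A+P;b=b+P@o
    p=np.linalg.solve(A,b);e=[np.linalg.norm((np.eye(3)-np.outer(d,d))@(p-o)) for o,d in rs]
    return p,np.array(e)
def proj(n,p,st=None):
    c=camera_info(n); f=210/np.tan(np.radians(c['vertical_fov']/2))
    if n=='wrist':
        T=np.eye(4);T[:3,:3]=np.array(st['ee_rot']);T[:3,3]=st['position'];M=T@c['mount']
    else: M=c['cam_to_world']
    q=M[:3,:3].T@(np.asarray(p)-M[:3,3]);x,y,z=q[0],-q[1],-q[2]
    if n=='wrist':
        r=np.hypot(x,y);k=f*np.arctan2(r,z)/r
    else:k=f/z
    return np.array([c['cx']+k*x,c['cy']+k*y])
def crop(n,src,x0,y0,w,h,s,out):
    im=cv2.imread(src)[y0:y0+h,x0:x0+w]
    cv2.imwrite(out,cv2.resize(im,None,fx=s,fy=s,interpolation=cv2.INTER_CUBIC))
E
python3 - <<'E'
from h import *
crop('','pics/scene0.png',250,150,175,130,4.5,'pics/s1.png')
crop('','pics/side0.png',130,200,175,160,3.7,'pics/d1.png')
E
```

```text
(no output)
```

View pics/s1.png

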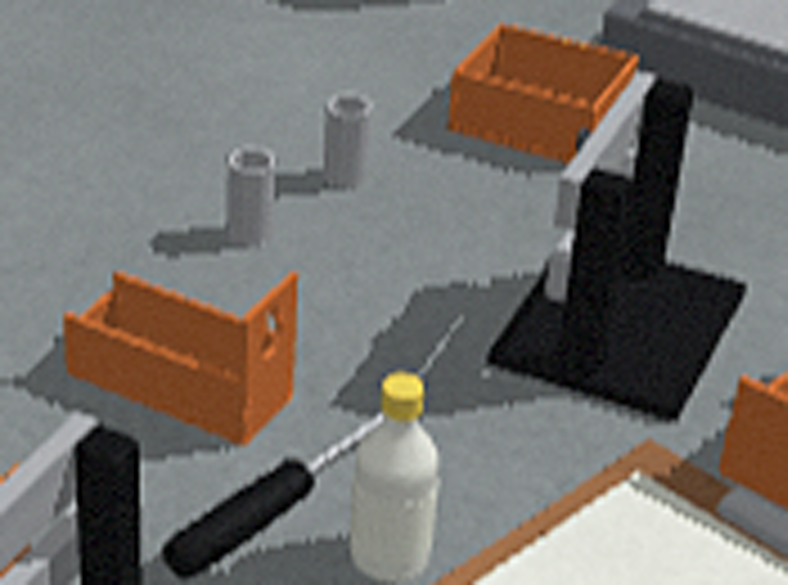

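View pics/d1.png

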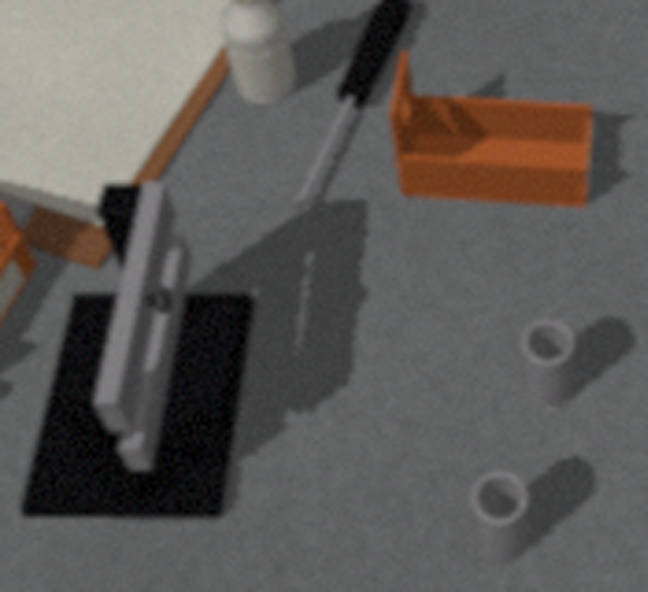

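Run:
```python
from h import *
S=lambda u,v:ray('scene',250+(u+.5)/4.5-.5,150+(v+.5)/4.5-.5)
D=lambda u,v:ray('side',130+(u+.5)/3.7-.5,200+(v+.5)/3.7-.5)
z=lambda r,h:r[0]+r[1]*(h-r[0][2])/r[1][2]
print('slA',tri(S(348,107),D(500,498)));print('slB',tri(S(251,160),D(549,343)))
print('screw',tri(S(585,137),D(158,298)))
print('bin bottom scene',[z(S(*p),0) for p in((65,378),(245,443),(293,400))])
print('bin bottom side',[z(D(*p),0) for p in((403,193),(588,205))])
print('bin back top', tri(S(295,273),D(399,125)),z(S(295,273),.092),z(S(248,320),.092),z(D(404,53),.092))
print('rail ends top', [z(S(*p),.145) for p in((572,180),(645,75))],[z(D(*p),.145) for p in((160,186),(108,405))])
print('foot scene',[z(S(*p),.012) for p in((487,358),(680,412),(745,288))])
print('foot side',[z(D(*p),.012) for p in((75,296),(250,297),(222,512),(25,510))])
```

```text
slA (array([0.4385, 0.2781, 0.058 ]), array([0.0009, 0.0009]))
slB (array([0.4397, 0.1771, 0.0589]), array([0.0011, 0.0011]))
screw (array([0.6472, 0.25  , 0.1325]), array([0.0006, 0.0006]))
bin bottom scene [array([ 0.4709, -0.0211,  0.    ]), array([0.5926, 0.0123, 0.    ]), array([0.5854, 0.0625, 0.    ])]
bin bottom side [array([0.5807, 0.061 , 0.    ]), array([0.4529, 0.0344, 0.    ])]
bin back top (array([0.5756, 0.0673, 0.0876]), array([0.0024, 0.0024])) [0.5819 0.0636 0.092 ] [0.5943 0.0105 0.092 ] [0.5902 0.0102 0.092 ]
rail ends top [array([0.6815, 0.1868, 0.145 ]), array([0.6412, 0.321 , 0.145 ])] [array([0.6735, 0.1867, 0.145 ]), array([0.6372, 0.3219, 0.145 ])]
foot scene [array([0.6518, 0.166 , 0.012 ]), array([0.7645, 0.2043, 0.012 ]), array([0.7238, 0.343 , 0.012 ])]
foot side [array([0.757 , 0.2064, 0.012 ]), array([0.6453, 0.1746, 0.012 ]), array([0.6013, 0.3144, 0.012 ]), array([0.715 , 0.3467, 0.012 ])]
```

```bash
python3 -m jog '[{"claw":100,"xyz":[0.038,-0.032,-0.004],"turn":[0,0,0]},{"claw":100,"xyz":[0.038,-0.032,-0.004],"turn":[0,0,0]},{"claw":100,"xyz":[0.038,-0.032,-0.004],"turn":[0,0,0]},{"claw":100,"xyz":[0.038,-0.032,-0.004],"turn":[0,0,0]},{"claw":100,"xyz":[0.038,-0.032,-0.004],"turn":[0,0,0]},{"claw":100,"xyz":[0.038,-0.032,-0.004],"turn":[0,0,0]},{"claw":100,"xyz":[0.038,-0.032,-0.004],"turn":[0,0,0]},{"claw":100,"xyz":[0.038,-0.032,-0.004],"turn":[0,0,0]}]'
python3 -m jog '[{"claw":100,"xyz":[0.038,-0.032,0],"turn":[0,0,0]},{"claw":100,"xyz":[0.038,-0.032,0],"turn":[0,0,0]},{"claw":100,"xyz":[0.038,-0.032,0],"turn":[0,0,0]},{"claw":100,"xyz":[0.038,-0.032,0],"turn":[0,0,0]},{"claw":100,"xyz":[0.038,-0.032,0],"turn":[0,0,0]},{"claw":100,"xyz":[0,0,0],"turn":[0,0,0]},{"claw":100,"xyz":[0,0,0],"turn":[0,0,0]}]'
cat > w.py <<'E'
import sys,json
from h import *
n=sys.argv[1]
s=get_state();im=grab_frame('wrist')
cv2.imwrite(f'pics/{n}.png',im[:,:,::-1])
json.dump({k:np.asarray(s[k]).tolist() for k in('position','ee_rot','t','width','contact_force','joint_positions')},open(f'pics/{n}.json','w'))
print(s['t'],s['position'],s['ee_rot'],s['contact_force'],s['joint_positions'],s['width'])
E
python3 w.py w1
```

```text
t: 1.15
position: [0.3628, -0.1819, 0.2633]
ee_rot: [[0.967, 0.253, 0.0], [0.253, -0.967, -0.0], [0.0, 0.0, -1.0]]
contact_force: [0.9, -0.9, -0.1]
width: 0.0854
t: 2.02
position: [0.5053, 0.0193, 0.2629]
ee_rot: [[0.967, 0.253, -0.001], [0.253, -0.967, -0.0], [-0.001, 0.0, -1.0]]
contact_force: [-1.2, 0.2, -0.0]
width: 0.0856
2.025 [0.5053 0.0193 0.2629] [[ 0.9674  0.2532 -0.0009]
 [ 0.2532 -0.9674 -0.0004]
 [-0.0009  0.0002 -1.    ]] [-1.1928  0.1556 -0.01  ] [-0.0347 -0.0077  1.3991 -0.0004  1.7511  1.28  ] 0.08555658799163454
```

View pics/w1.png

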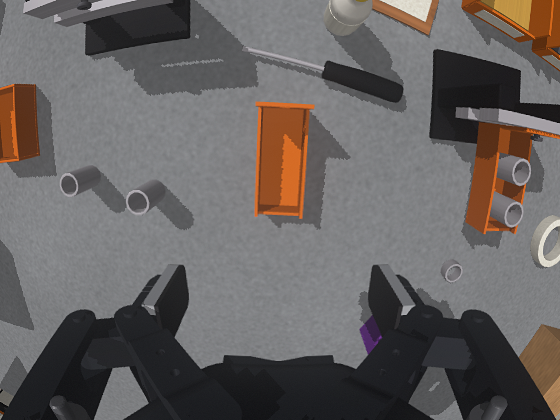

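The wrist view shows the bin at (285,160), the sleeve tops at (69,185) and (138,202), the free stand at the top left, and the full stand on the right. I'll enlarge it.

Run:
```python
from h import *
crop('','pics/w1.png',230,85,130,150,4,'pics/w1a.png')
crop('','pics/w1.png',20,0,200,150,4,'pics/w1b.png')
```

```text
(no output)
```

View pics/w1a.png

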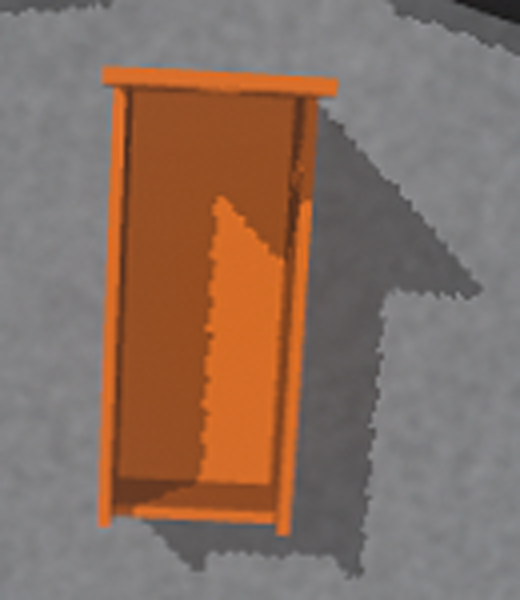

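View pics/w1b.png

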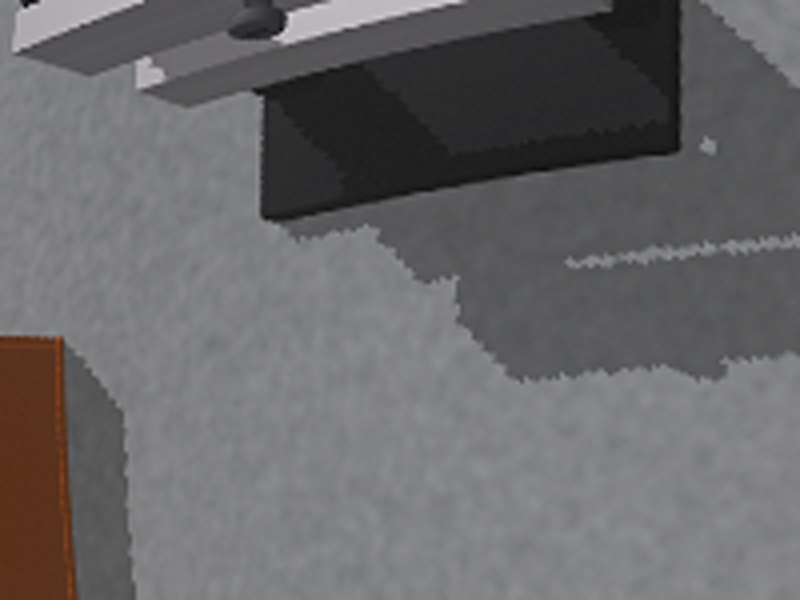

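```bash
cat >> h.py <<'E'
import json
from scipy.optimize import least_squares
def fitpose(obs,p0,zfree=True):
    # obs: list (cam, st, (u,v), pt_mm)
    def f(p):
        c,s=np.cos(p[3]),np.sin(p[3]);R=np.array([[c,-s,0],[s,c,0],[0,0,1]])
        z=p[2] if zfree else 0
        return np.concatenate([proj(n,R@(np.array(q)/1e3)+[p[0],p[1],z],st)-uv for n,st,uv,q in obs])
    r=least_squares(f,p0);return r.x,r.fun.reshape(-1,2)
def L(n): return json.load(open(f'pics/{n}.json'))
E
python3 - <<'E'
from h import *
w=L('w1')
W=lambda u,v:(230+(u+.5)/4-.5,85+(v+.5)/4-.5)
o=[('wrist',w,W(103,67),(65,28,92)),('wrist',w,W(338,80),(65,-28,92)),('wrist',w,W(103,84),(61,28,92)),('wrist',w,W(337,96),(61,-28,92)),
('wrist',w,W(98,527),(-65,28,45)),('wrist',w,W(290,536),(-65,-28,45))]
S=lambda u,v:(250+(u+.5)/4.5-.5,150+(v+.5)/4.5-.5)
D=lambda u,v:(130+(u+.5)/3.7-.5,200+(v+.5)/3.7-.5)
print(fitpose(o,[.524,.022,0,.25]))
print(fitpose(o,[.524,.022,0,.25],False)[0])
o2=[('scene',None,S(297,272),(65,28,92)),('scene',None,S(245,443),(65,-28,0)),('scene',None,S(65,378),(-65,-28,0)),('side',None,D(403,195),(65,28,0)),('side',None,D(588,206),(-65,28,0)),('side',None,D(592,104),(-65,-28,45))]
print(fitpose(o2,[.524,.022,0,.25]))
B=lambda u,v:ray('wrist',20+(u+.5)/4-.5,(v+.5)/4-.5,w)
z=lambda r,h:r[0]+r[1]*(h-r[0][2])/r[1][2]
print('foot',z(B(262,217),.012),z(B(680,152),.012))
print('slv',tri(ray('wrist',69,184,w),ray('scene',250+348/4.5,150+107/4.5),ray('side',130+500/3.7,200+498/3.7)))
print('slv',tri(ray('wrist',138,202.5,w),ray('scene',250+251/4.5,150+160/4.5),ray('side',130+549/3.7,200+343/3.7)))
E
```

```text
(array([ 0.5267,  0.0225, -0.0005,  0.2063]), array([[ 0.0125,  0.0874],
       [ 0.0834, -0.0635],
       [-0.1706, -0.0299],
       [ 0.0904,  0.0537],
       [ 0.0997, -0.0258],
       [-0.1162, -0.0369]]))
[ 0.5268  0.0225 -0.0045  0.2063]
(array([ 0.5235,  0.0228, -0.0005,  0.2323]), array([[-0.5286, -0.1019],
       [-0.2846,  0.5331],
       [-0.5397, -0.794 ],
       [-0.3965,  0.8388],
       [-0.3893, -0.0322],
       [-0.4394, -0.2775]]))
foot [0.6086 0.3143 0.012 ] [0.6471 0.1684 0.012 ]
slv (array([0.4396, 0.2787, 0.0563]), array([0.002 , 0.0009, 0.0028]))
slv (array([0.4407, 0.1768, 0.0567]), array([0.0019, 0.002 , 0.0027]))
```

```bash
python3 -m jog '[{"claw":100,"xyz":[0.0215,0.0023,0.04],"turn":[0,0,0]},{"claw":100,"xyz":[0,0,0.04],"turn":[0,0,0.05]},{"claw":100,"xyz":[0,0,0.04],"turn":[0,0,0]},{"claw":100,"xyz":[0,0,0.04],"turn":[0,0,0]},{"claw":100,"xyz":[0,0,0],"turn":[0,0,0]},{"claw":100,"xyz":[0,0,0],"turn":[0,0,0]}]'
python3 w.py w2
```

```text
t: 2.82
position: [0.5277, 0.0221, 0.1055]
ee_rot: [[0.979, 0.203, 0.003], [0.203, -0.979, -0.0], [0.003, 0.001, -1.0]]
contact_force: [0.6, -0.1, 0.3]
width: 0.0852
2.825 [0.5277 0.0221 0.1055] [[ 0.9791  0.2034  0.0029]
 [ 0.2034 -0.9791 -0.0002]
 [ 0.0028  0.0008 -1.    ]] [ 0.5518 -0.0757  0.3347] [-0.028   0.1366  1.5653 -0.0002  1.4368  1.338 ] 0.08522512111287259
```

View pics/w2.png

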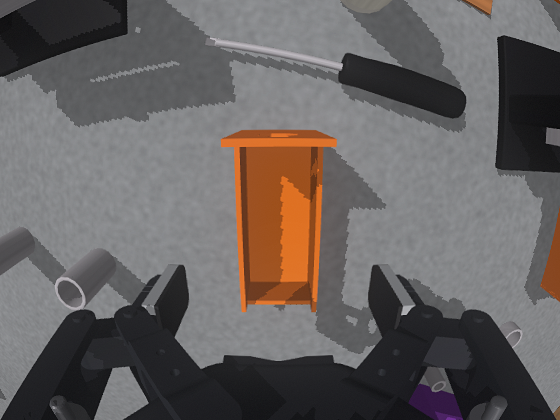

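```bash
python3 -m jog '[{"claw":100,"xyz":[0,0,0.04],"turn":[0,0,0]},{"claw":100,"xyz":[0,0,0.035],"turn":[0,0,0]},{"claw":100,"xyz":[0,0,0.016],"turn":[0,0,0]},{"claw":100,"xyz":[0,0,0],"turn":[0,0,0]},{"claw":40,"xyz":[0,0,0],"turn":[0,0,0]},{"claw":20,"xyz":[0,0,0],"turn":[0,0,0]},{"claw":20,"xyz":[0,0,0],"turn":[0,0,0]},{"claw":20,"xyz":[0,0,0],"turn":[0,0,0]},{"claw":20,"xyz":[0,0,0],"turn":[0,0,0]}]'
python3 w.py w3
```

```text
t: 4.0
position: [0.5283, 0.0227, 0.0143]
ee_rot: [[0.979, 0.204, 0.004], [0.204, -0.979, -0.0], [0.003, 0.001, -1.0]]
contact_force: [-1.3, -0.6, 5.0]
width: 0.0549
4.0 [0.5283 0.0227 0.0143] [[ 0.9789  0.2043  0.0036]
 [ 0.2043 -0.9789 -0.0002]
 [ 0.0035  0.0009 -1.    ]] [-1.2918 -0.6272  4.9669] [-0.0269  0.2493  1.6342 -0.0001  1.2545  1.3381] 0.05494168002992154
```

View pics/w3.png

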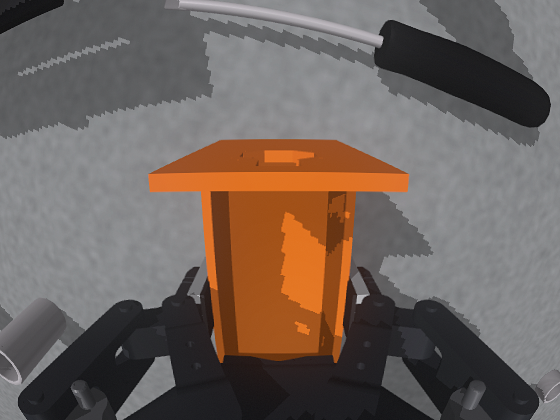

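```bash
python3 -m jog '[{"claw":20,"xyz":[0,0,-0.02],"turn":[0,0,0]},{"claw":20,"xyz":[0,0,-0.035],"turn":[0,0,0]},{"claw":20,"xyz":[0,0,-0.035],"turn":[0,0,0]},{"claw":20,"xyz":[0.01,-0.03,0],"turn":[0,0,0]},{"claw":20,"xyz":[0.011,-0.032,0],"turn":[0,0,0]},{"claw":20,"xyz":[0.011,-0.032,0],"turn":[0,0,0]},{"claw":20,"xyz":[0.011,-0.032,0],"turn":[0,0,0]},{"claw":20,"xyz":[0.01,-0.032,0],"turn":[0,0,0]},{"claw":20,"xyz":[0.01,-0.031,0],"turn":[0,0,0]},{"claw":20,"xyz":[0,0,0],"turn":[0,0,-0.07]}]'
python3 -m jog '[{"claw":20,"xyz":[0,0,0],"turn":[0,0,0]},{"claw":20,"xyz":[0,0,0],"turn":[0,0,0]}]'
python3 w.py w4
python3 - <<'E'
from h import *
cv2.imwrite('pics/sc4.png',grab_frame('scene')[:,:,::-1]);cv2.imwrite('pics/sd4.png',grab_frame('side')[:,:,::-1])
crop('','pics/sc4.png',280,130,170,130,4.5,'pics/sc4a.png')
crop('','pics/sd4.png',130,200,175,160,3.7,'pics/sd4a.png')
E
```

```text
t: 5.3
position: [0.5497, 0.2228, 0.1024]
ee_rot: [[0.961, 0.277, 0.0], [0.277, -0.961, 0.0], [0.0, -0.0, -1.0]]
contact_force: [0.3, -0.7, -1.8]
width: 0.0549
t: 5.55
position: [0.55, 0.2203, 0.1024]
ee_rot: [[0.963, 0.271, 0.0], [0.271, -0.963, -0.0], [0.0, 0.0, -1.0]]
contact_force: [-0.3, 0.2, -2.1]
width: 0.0548
5.55 [0.55   0.2203 0.1024] [[ 0.9627  0.2707  0.0001]
 [ 0.2707 -0.9627 -0.0001]
 [ 0.      0.0001 -1.    ]] [-0.2785  0.2203 -2.1338] [ 0.3187  0.3154  1.3634 -0.0001  1.4627  1.6154] 0.054818591208290066
```

View pics/w4.png

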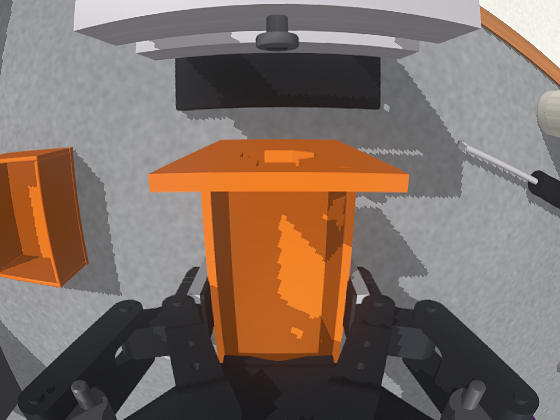

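View pics/sc4a.png

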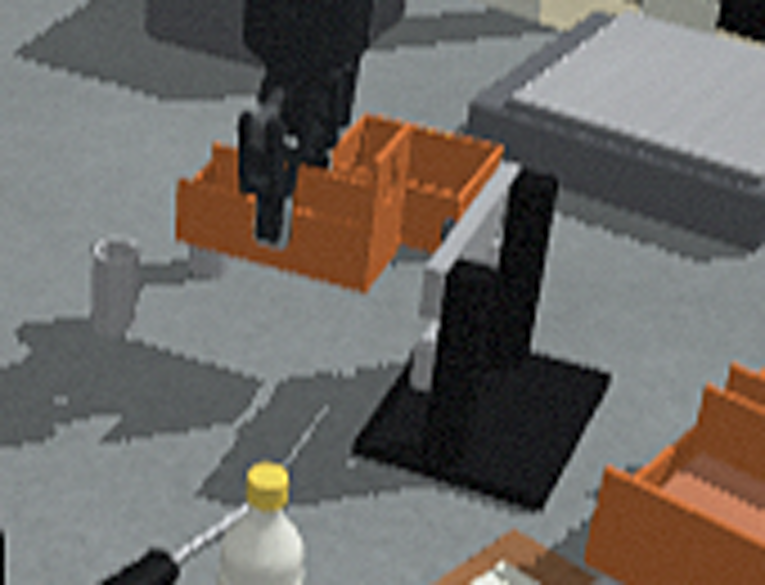

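View pics/sd4a.png

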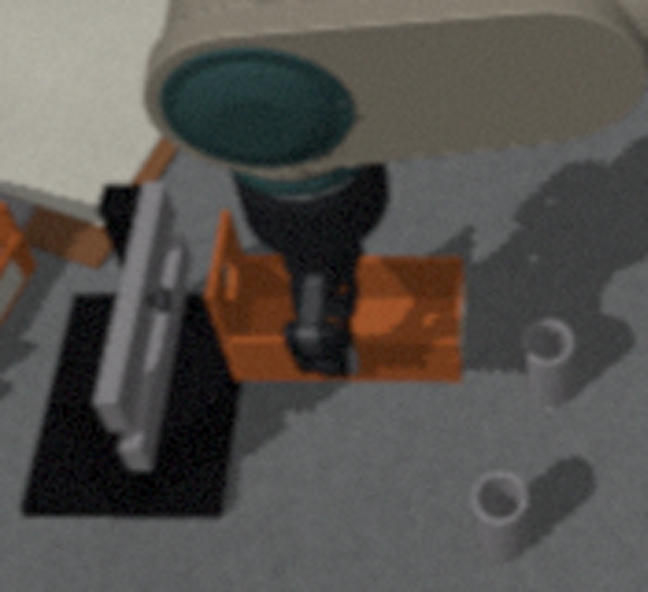

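The wrist view (w4) shows the bin held level, with the plate's top edge at rows 173–191, the screw head at about (277,41) and the foot edge at row 108. I'll enlarge it to fit the poses.

Run:
```python
from h import *
crop('','pics/w4.png',170,0,230,120,3.4,'pics/w4a.png')
crop('','pics/w4.png',140,130,280,80,2.8,'pics/w4b.png')
```

```text
(no output)
```

View pics/w4a.png

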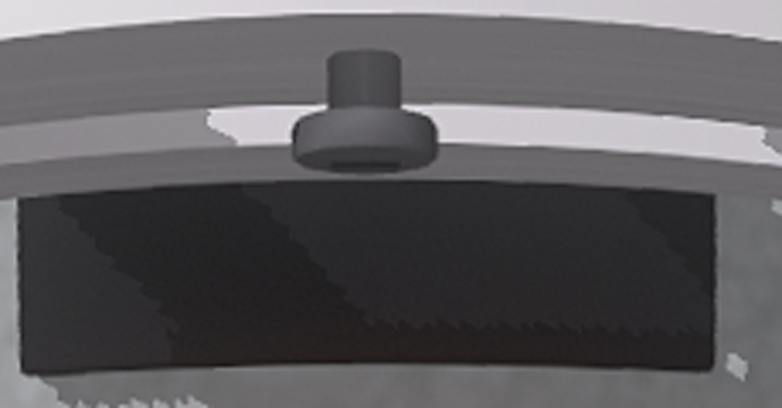

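View pics/w4b.png

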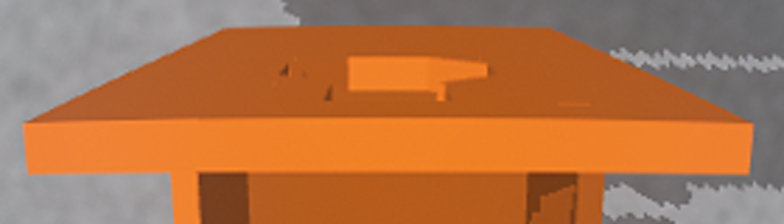

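```bash
cat > fs.py <<'E'
from h import *
w=L('w4')
A=lambda u,v:np.array((170+(u+.5)/3.4-.5,(v+.5)/3.4-.5))
B=lambda u,v:np.array((140+(u+.5)/2.8-.5,130+(v+.5)/2.8-.5))
o=[('wrist',w,B(24,122),(65,28,92)),('wrist',w,B(753,122),(65,-28,92)),('wrist',w,B(28,174),(61,28,92)),('wrist',w,B(752,174),(61,-28,92)),
('wrist',w,B(225,28),(65,28,0)),('wrist',w,B(552,28),(65,-28,0))]
b,res=fitpose(o,[.55,.22,.088,.27]);print('bin',b,'\n',res.T)
def f(p):
    c,s=np.cos(p[2]),np.sin(p[2]);R=np.array([[c,-s,0],[s,c,0],[0,0,1]])
    P=lambda x,y,z:proj('wrist',R@(np.array([x,y,z])/1e3)+[p[0],p[1],p[4]],w)
    r=[P(-30,p[3],12)-A(21,369),P(-30,-p[3],12)-A(713,366)]
    r.append([(P(0,0,145)-A(365,15))[1],(P(0,0,111)-A(365,104))[1]])
    r.append(P(-9.25,7.5,130)-A(292,140));r.append(P(-9.25,-7.5,130)-A(438,140))
    r.append([(P(0,45,145)-A(365,15))[1]*0,(P(0,3.75,130)-A(328,52))[0]]);r.append([(P(0,-3.75,130)-A(402,52))[0],0])
    return np.concatenate(r)
r=least_squares(f,[.6565,.251,.275,75,0]);print('stand',r.x,'\n',r.fun.reshape(-1,2).T)
s=r.x;Rz=np.array([[np.cos(s[2]),-np.sin(s[2])],[np.sin(s[2]),np.cos(s[2])]])
print('bin in stand frame mm',Rz.T@(b[:2]-s[:2])*1e3,'yaw diff',b[3]-s[2],'z',b[2]-s[4], 'tcp yaw',np.arctan2(w['ee_rot'][1][0],w['ee_rot'][0][0]))
E
python3 fs.py
```

```text
bin [0.549  0.2207 0.0877 0.2739] 
 [[-0.1397  0.651   0.0882 -0.6473  0.7573 -0.666 ]
 [ 0.4578  0.4245 -0.0317 -0.0721 -0.889  -0.9092]]
stand [ 0.658   0.2519  0.2767 75.3809 -0.0045] 
 [[ 0.2327  0.1648  0.0147  0.625  -0.6352  0.     -0.5974]
 [ 0.4093  0.6058 -0.5144  0.0422 -0.1345  0.4238  0.    ]]
bin in stand frame mm [-113.2859   -0.2518] yaw diff -0.0028030423622801837 z 0.09217881283442006 tcp yaw 0.27408529177612145
```

```bash
python3 -m jog '[{"claw":20,"xyz":[0.005,0,0.01],"turn":[0,0,0]},{"claw":20,"xyz":[0.01,0,0.01],"turn":[0,0,0]},{"claw":20,"xyz":[0.01,0,0],"turn":[0,0,0]},{"claw":20,"xyz":[0,0,0],"turn":[0,0,0]},{"claw":20,"xyz":[0,0,0],"turn":[0,0,0]}]'
python3 w.py w5
python3 - <<'E'
from h import *
cv2.imwrite('pics/sc5.png',grab_frame('scene')[:,:,::-1]);cv2.imwrite('pics/sd5.png',grab_frame('side')[:,:,::-1])
crop('','pics/sc5.png',310,140,110,85,7,'pics/sc5a.png')
crop('','pics/sd5.png',145,240,110,85,7,'pics/sd5a.png')
crop('','pics/w5.png',130,0,300,210,2.6,'pics/w5a.png')
E
```

```text
t: 6.32
position: [0.5742, 0.2275, 0.0825]
ee_rot: [[0.962, 0.272, 0.0], [0.272, -0.962, 0.0], [0.0, 0.0, -1.0]]
contact_force: [1.3, 0.1, -1.2]
width: 0.0551
6.325 [0.5742 0.2275 0.0825] [[ 0.9622  0.2723  0.0003]
 [ 0.2723 -0.9622  0.    ]
 [ 0.0003  0.0001 -1.    ]] [ 1.3324  0.0811 -1.1873] [ 0.3175  0.4012  1.2971 -0.0001  1.443   1.6125] 0.05505546558400941
```

View pics/w5a.png

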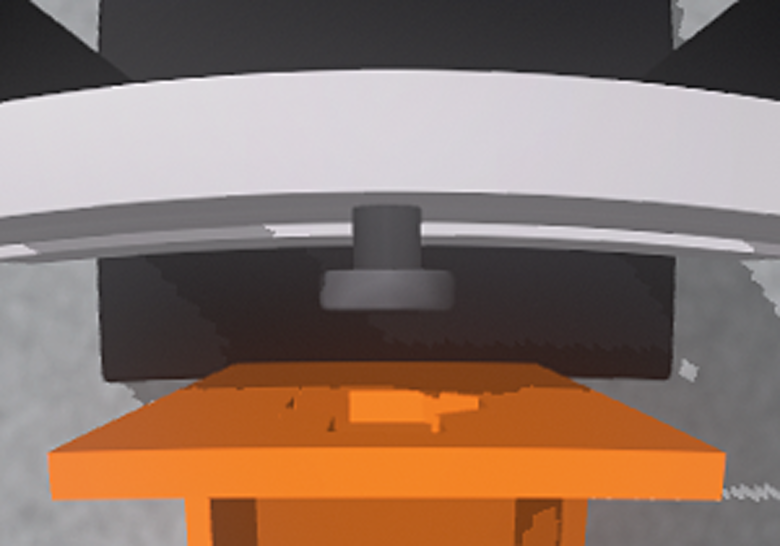

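View pics/sc5a.png

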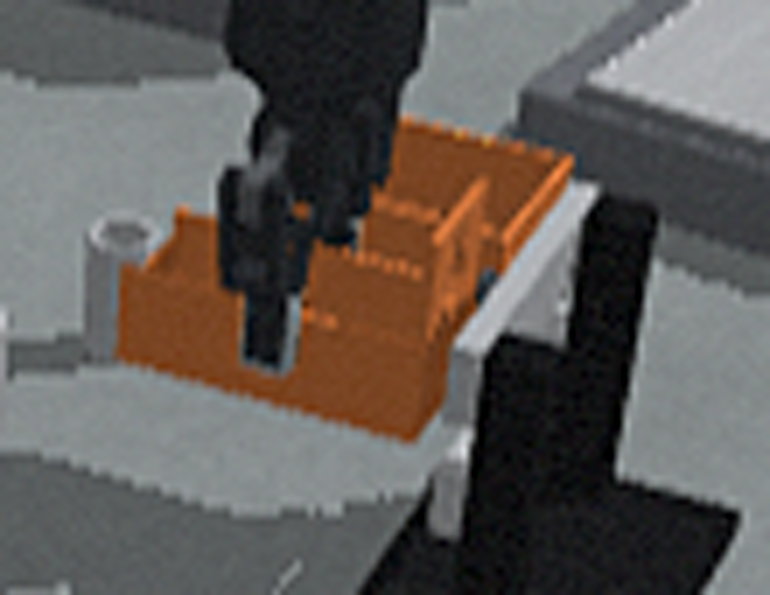

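View pics/sd5a.png

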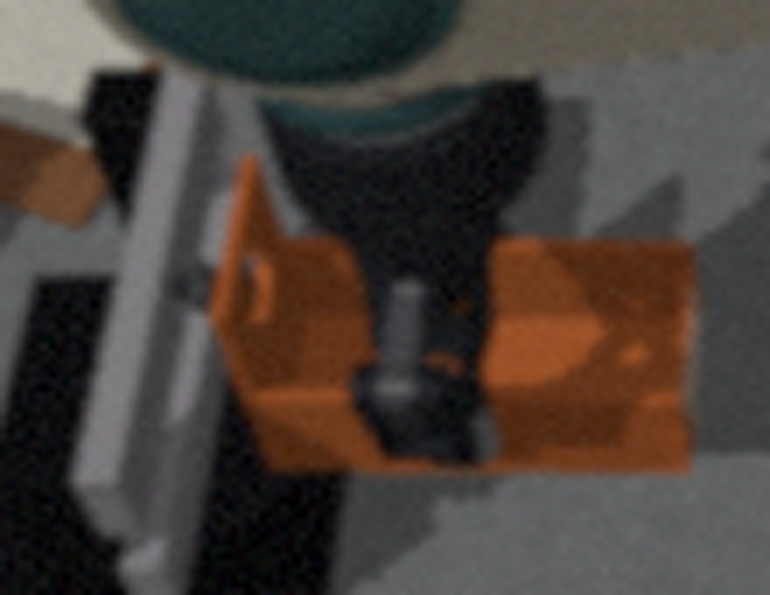

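Lateral alignment is within about 0.3 mm: screw at crop column 387, plate centre at 387.5. The head's apparent size puts it at z≈0.130. Pushing the plate over the head.

```bash
python3 -m jog '[{"claw":20,"xyz":[0.006,0,0],"turn":[0,0,0]},{"claw":20,"xyz":[0.006,0,0],"turn":[0,0,0]},{"claw":20,"xyz":[0.004,0,0],"turn":[0,0,0]},{"claw":20,"xyz":[0,0,0],"turn":[0,0,0]},{"claw":20,"xyz":[0,0,0],"turn":[0,0,0]}]'
python3 w.py w6
```

```text
t: 7.1
position: [0.5893, 0.2318, 0.0821]
ee_rot: [[0.962, 0.272, -0.0], [0.272, -0.962, -0.0], [-0.0, 0.0, -1.0]]
contact_force: [0.1, -0.5, -1.6]
width: 0.055
7.1 [0.5893 0.2318 0.0821] [[ 0.9622  0.2723 -0.0003]
 [ 0.2723 -0.9622 -0.0002]
 [-0.0003  0.0001 -1.    ]] [ 0.0558 -0.5467 -1.5545] [ 0.3164  0.4441  1.2419 -0.0001  1.4559  1.6114] 0.05497845793932051
```

View pics/w6.png

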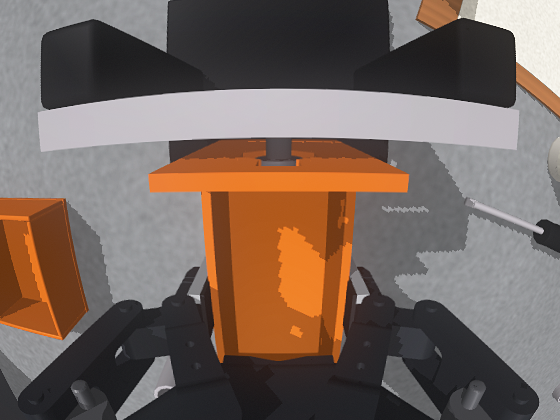

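The head is entering the hole at (279,160) and no force has built up.

```bash
python3 -m jog '[{"claw":20,"xyz":[0.003,0,0],"turn":[0,0,0]},{"claw":20,"xyz":[0.002,0,0],"turn":[0,0,0]},{"claw":20,"xyz":[0,0,0],"turn":[0,0,0]}]'
python3 -m jog '[{"claw":20,"xyz":[0.002,0,0],"turn":[0,0,0]},{"claw":20,"xyz":[0,0,0],"turn":[0,0,0]}]'
python3 -m jog '[{"claw":20,"xyz":[0.001,0,0],"turn":[0,0,0]},{"claw":20,"xyz":[0,0,0],"turn":[0,0,0]}]'
python3 w.py w7;python3 -c "
from h import *
crop('','pics/w7.png',130,80,300,130,2.6,'pics/w7a.png')"
```

```text
t: 7.52
position: [0.5943, 0.2332, 0.0822]
ee_rot: [[0.962, 0.272, -0.0], [0.272, -0.962, -0.0], [-0.0, 0.0, -1.0]]
contact_force: [0.2, 0.0, -2.0]
width: 0.0548
t: 7.78
position: [0.5952, 0.2334, 0.082]
ee_rot: [[0.962, 0.273, -0.003], [0.273, -0.962, -0.001], [-0.003, 0.0, -1.0]]
contact_force: [-6.9, -1.7, -0.1]
width: 0.0553
t: 8.02
position: [0.5952, 0.2333, 0.082]
ee_rot: [[0.962, 0.273, -0.006], [0.273, -0.962, -0.002], [-0.006, 0.001, -1.0]]
contact_force: [-12.7, -5.6, 3.4]
width: 0.0551
8.025 [0.5952 0.2333 0.082 ] [[ 0.962   0.2728 -0.0055]
 [ 0.2728 -0.9621 -0.0021]
 [-0.0059  0.0005 -1.    ]] [-12.661   -5.6355   3.3939] [ 0.316   0.4649  1.2148 -0.0003  1.4679  1.6104] 0.055142447780660415
```

View pics/w7a.png

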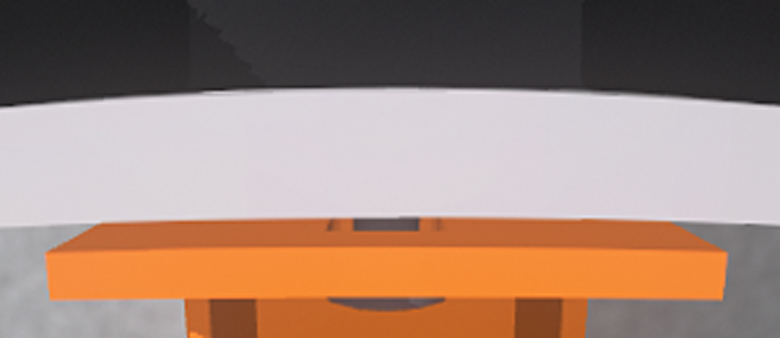

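```bash
python3 -m jog '[{"claw":20,"xyz":[-0.0015,0,0],"turn":[0,0,0]},{"claw":20,"xyz":[0,0,0.003],"turn":[0,0,0]},{"claw":20,"xyz":[0,0,0.003],"turn":[0,0,0]},{"claw":20,"xyz":[0,0,0],"turn":[0,0,0]}]'
python3 -m jog '[{"claw":20,"xyz":[0,0,0.003],"turn":[0,0,0]},{"claw":20,"xyz":[0,0,0.003],"turn":[0,0,0]},{"claw":20,"xyz":[0,0,0],"turn":[0,0,0]}]'
python3 w.py w8;python3 -c "
from h import *
crop('','pics/w8.png',130,80,300,130,2.6,'pics/w8a.png')"
```

```text
t: 8.57
position: [0.5951, 0.2336, 0.0759]
ee_rot: [[0.962, 0.273, -0.002], [0.273, -0.962, -0.0], [-0.002, -0.0, -1.0]]
contact_force: [-4.2, -0.9, -0.2]
width: 0.0554
t: 8.95
position: [0.5952, 0.2336, 0.07]
ee_rot: [[0.962, 0.273, -0.001], [0.273, -0.962, -0.0], [-0.001, -0.0, -1.0]]
contact_force: [-5.3, -0.4, -0.5]
width: 0.055
8.95 [0.5952 0.2336 0.07  ] [[ 0.9621  0.2727 -0.0014]
 [ 0.2727 -0.9621 -0.0004]
 [-0.0015 -0.     -1.    ]] [-5.2607 -0.3658 -0.4771] [0.3162 0.4727 1.2292 0.0001 1.4411 1.6108] 0.05496834695532217
```

View pics/w8a.png

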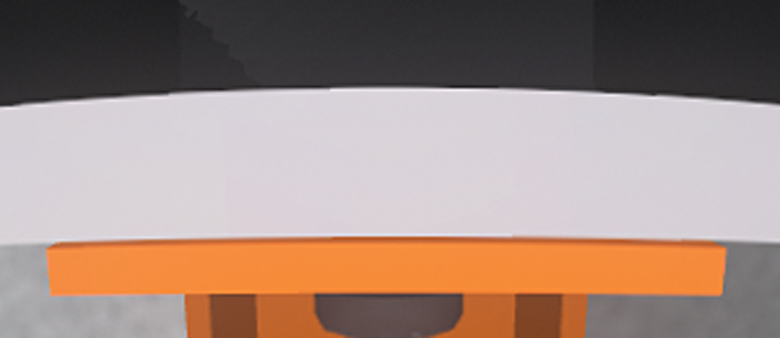

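The slot is sliding behind the head, which is visible in front of the plate at crop (388,315). The plate lies on the rail.

```bash
python3 -m jog '[{"claw":20,"xyz":[0,0,0.002],"turn":[0,0,0]},{"claw":20,"xyz":[0,0,0.002],"turn":[0,0,0]},{"claw":20,"xyz":[0,0,0],"turn":[0,0,0]}]'
python3 -m jog '[{"claw":20,"xyz":[0,0,0.0015],"turn":[0,0,0]},{"claw":20,"xyz":[0,0,0],"turn":[0,0,0]}]'
python3 -m jog '[{"claw":20,"xyz":[0,0,0.001],"turn":[0,0,0]},{"claw":20,"xyz":[0,0,0],"turn":[0,0,0]}]'
```

```text
t: 9.38
position: [0.5952, 0.2336, 0.0662]
ee_rot: [[0.962, 0.273, -0.001], [0.273, -0.962, -0.0], [-0.001, -0.0, -1.0]]
contact_force: [-5.7, -1.1, 0.0]
width: 0.055
t: 9.62
position: [0.5952, 0.2336, 0.0648]
ee_rot: [[0.962, 0.273, -0.001], [0.273, -0.962, -0.0], [-0.001, -0.0, -1.0]]
contact_force: [-6.3, -0.7, 0.5]
width: 0.055
t: 9.88
position: [0.5952, 0.2336, 0.0639]
ee_rot: [[0.962, 0.273, -0.001], [0.273, -0.962, -0.0], [-0.001, -0.0, -1.0]]
contact_force: [-6.7, -1.8, 1.5]
width: 0.0553
```

```bash
python3 -m jog '[{"claw":20,"xyz":[0,0,0.0008],"turn":[0,0,0]},{"claw":20,"xyz":[0,0,0],"turn":[0,0,0]}]'
python3 -m jog '[{"claw":20,"xyz":[0,0,0.0008],"turn":[0,0,0]},{"claw":20,"xyz":[0,0,0],"turn":[0,0,0]}]'
```

```text
t: 10.12
position: [0.5952, 0.2336, 0.0636]
ee_rot: [[0.962, 0.273, -0.001], [0.273, -0.962, -0.0], [-0.001, -0.0, -1.0]]
contact_force: [-7.8, -2.3, 5.2]
width: 0.0549
t: 10.38
position: [0.5952, 0.2336, 0.0635]
ee_rot: [[0.962, 0.273, -0.001], [0.273, -0.962, -0.0], [-0.001, -0.0, -1.0]]
contact_force: [-10.2, -2.9, 7.2]
width: 0.055
```

Seated: 7 N upward reaction at bin z≈49.3 mm. Releasing and backing up.

```bash
python3 -m jog '[{"claw":70,"xyz":[0,0,0],"turn":[0,0,0]},{"claw":100,"xyz":[0,0,0],"turn":[0,0,0]},{"claw":100,"xyz":[0,0,0],"turn":[0,0,0]},{"claw":100,"xyz":[0,0,0],"turn":[0,0,0]},{"claw":100,"xyz":[0,0,-0.02],"turn":[0,0,0]},{"claw":100,"xyz":[0,0,-0.04],"turn":[0,0,0]},{"claw":100,"xyz":[0,0,-0.04],"turn":[0,0,0]},{"claw":100,"xyz":[-0.03,0,-0.03],"turn":[0,0,0]},{"claw":100,"xyz":[-0.03,0,-0.02],"turn":[0,0,0]},{"claw":100,"xyz":[0,0,0],"turn":[0,0,0]}]'
python3 -m jog '[{"claw":100,"xyz":[0,0,0],"turn":[0,0,0]}]'
python3 w.py w9;python3 - <<'E'
from h import *
cv2.imwrite('pics/sc9.png',grab_frame('scene')[:,:,::-1]);cv2.imwrite('pics/sd9.png',grab_frame('side')[:,:,::-1])
crop('','pics/sc9.png',310,140,110,85,7,'pics/sc9a.png')
E
```

```text
t: 11.62
position: [0.5379, 0.2174, 0.2166]
ee_rot: [[0.962, 0.273, 0.006], [0.273, -0.962, 0.002], [0.006, -0.0, -1.0]]
contact_force: [0.9, 0.3, -0.1]
width: 0.0856
t: 11.75
position: [0.5383, 0.2173, 0.2125]
ee_rot: [[0.962, 0.272, 0.001], [0.272, -0.962, 0.0], [0.001, 0.0, -1.0]]
contact_force: [0.2, 0.1, -0.5]
width: 0.0851
11.75 [0.5383 0.2173 0.2125] [[ 0.9622  0.2722  0.0008]
 [ 0.2722 -0.9622  0.0001]
 [ 0.0008  0.0001 -1.    ]] [ 0.2069  0.1103 -0.5188] [ 0.3201  0.2141  1.2611 -0.0001  1.6657  1.6152] 0.08511191324049286
```

View pics/w9.png

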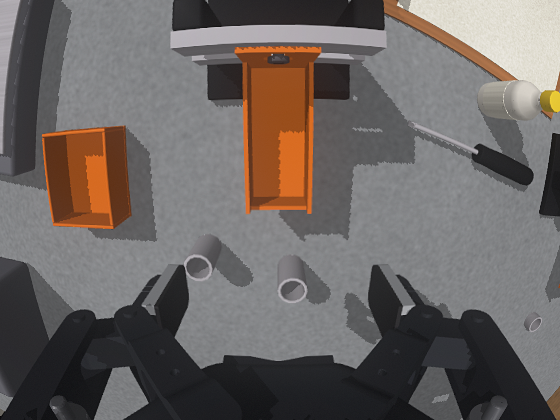

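View pics/sc9a.png

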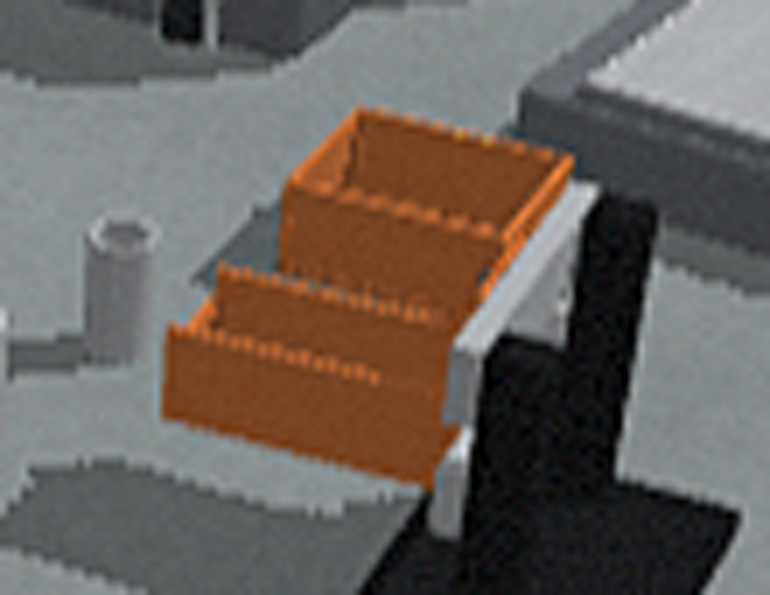

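The bin hangs by itself on the screw: head at (278,58), plate on the rail. The sleeve tops are at about (200,267) and (292,291). I'll refine those.

Run:
```python
from h import *
crop('','pics/w9.png',170,220,160,100,4.8,'pics/w9s.png')
crop('','pics/w1.png',50,150,160,100,4.8,'pics/w1s.png')
```

```text
(no output)
```

View pics/w9s.png

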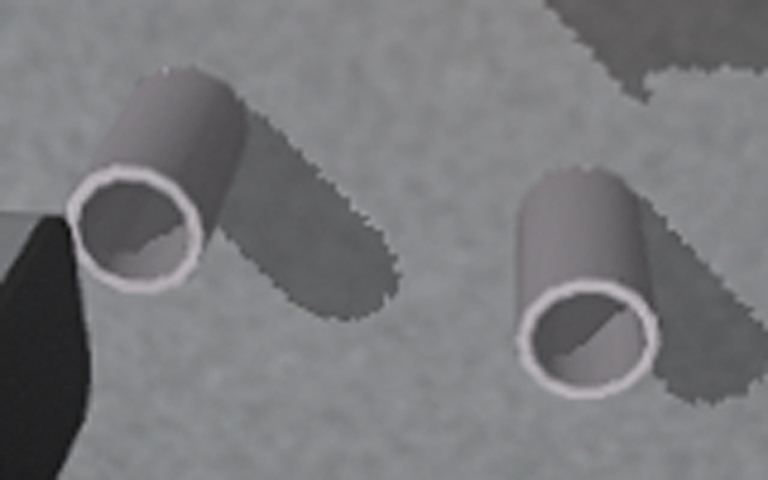

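View pics/w1s.png

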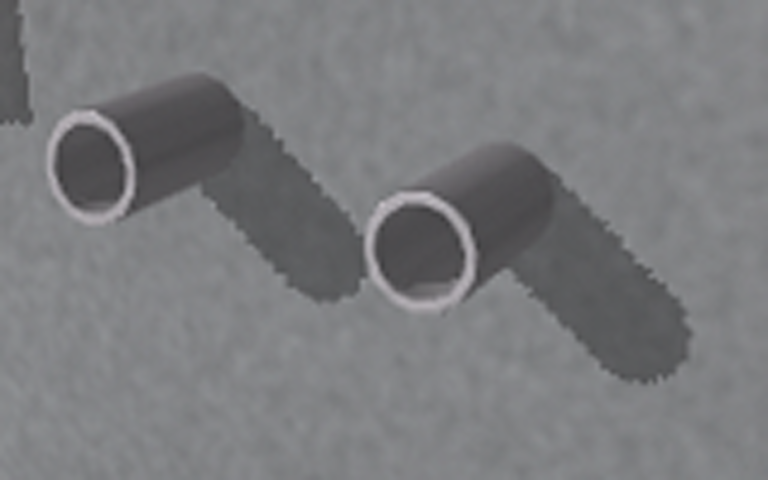

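Run:
```python
from h import *
a=L('w9');b=L('w1')
A=lambda u,v:ray('wrist',170+(u+.5)/4.8-.5,220+(v+.5)/4.8-.5,a)
B=lambda u,v:ray('wrist',50+(u+.5)/4.8-.5,150+(v+.5)/4.8-.5,b)
z=lambda r,h:r[0]+r[1]*(h-r[0][2])/r[1][2]
for p,q in (((134,229),(91,167)),((588,338),(420,251))):
    print(tri(A(*p),B(*q)),z(A(*p),.06),z(B(*q),.06))
```

```text
(array([0.442 , 0.2779, 0.059 ]), array([0.0001, 0.0001])) [0.4424 0.2778 0.06  ] [0.4424 0.2772 0.06  ]
(array([0.4438, 0.1762, 0.0588]), array([0., 0.])) [0.4444 0.1765 0.06  ] [0.4443 0.1757 0.06  ]
```

Run:
```python
from h import *
I={'position':[0,0,0],'ee_rot':np.eye(3)}
for u,v in((185,266),(150,300),(130,312),(75,320),(20,395),(60,390)):
  for x in (0.0,.012):
    o,d=ray('wrist',u,v,I);p=o+d*(x-o[0])/d[0];print('open',u,v,p*1e3)
for u,v in((128,300),(110,310),(20,400),(205,280)):
    for x in (0.0,.012):
        o,d=ray('wrist',u,v,I);p=o+d*(x-o[0])/d[0];print('at55',u,v,p*1e3)
```

```text
open 185 266 [  0.     -49.6523   6.128 ]
open 185 266 [ 12.     -41.9063 -17.354 ]
open 150 300 [  0.     -56.891  -28.3273]
open 150 300 [ 12.     -48.0003 -46.3604]
open 130 312 [  0.     -62.4267 -38.7556]
open 130 312 [ 12.     -52.6606 -55.1395]
open 75 320 [  0.     -84.8624 -49.3048]
open 75 320 [ 12.     -71.5482 -64.0204]
open 20 395 [  0.     -82.6042 -94.3885]
open 20 395 [  12.      -69.6471 -101.9744]
open 60 390 [  0.     -69.2659 -87.1156]
open 60 390 [ 12.     -58.4182 -95.8517]
at55 128 300 [  0.     -67.2573 -29.8159]
at55 128 300 [ 12.     -56.7272 -47.6136]
at55 110 310 [  0.     -72.2321 -38.9028]
at55 110 310 [ 12.     -60.9153 -55.2635]
at55 20 400 [  0.     -81.2106 -96.3167]
at55 20 400 [  12.      -68.4739 -103.5977]
at55 205 280 [  0.     -35.7942  -8.0742]
at55 205 280 [ 12.     -30.2398 -29.3102]
```

Gripping low with the jaws along the bin would bring the finger elbows (about ±60 mm) into the plate. So I'll grip the sleeves near the top with the jaws across the bin, fingertips above its side walls.

```bash
python3 -m jog '[{"claw":100,"xyz":[-0.026,-0.028,0.01],"turn":[0,0,0]},{"claw":100,"xyz":[-0.025,-0.028,0.03],"turn":[0,0,0]},{"claw":100,"xyz":[-0.025,-0.028,0.03],"turn":[0,0,0]},{"claw":100,"xyz":[0,0,0.04],"turn":[0,0,0]},{"claw":100,"xyz":[0,0,0.04],"turn":[0,0,0]},{"claw":100,"xyz":[0,0,0.02],"turn":[0,0,0]},{"claw":100,"xyz":[0,0,0],"turn":[0,0,0]},{"claw":100,"xyz":[0,0,0],"turn":[0,0,0]}]'
python3 w.py w10
```

```text
t: 12.9
position: [0.4426, 0.2776, 0.043]
ee_rot: [[0.962, 0.272, 0.001], [0.272, -0.962, 0.0], [0.001, -0.0, -1.0]]
contact_force: [0.8, -0.5, 0.4]
width: 0.0853
12.9 [0.4426 0.2776 0.043 ] [[ 0.9622  0.2722  0.0009]
 [ 0.2722 -0.9622  0.0004]
 [ 0.001  -0.0001 -1.    ]] [ 0.7891 -0.5076  0.3933] [ 0.4896  0.1946  1.6341 -0.0001  1.3118  1.7847] 0.0853017955884297
```

View pics/w10.png

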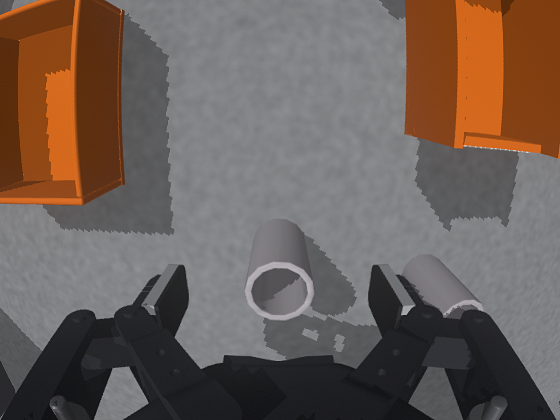

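The sleeve rim at (280,290) is centred between the pads. Closing.

```bash
python3 -m jog '[{"claw":20,"xyz":[0,0,0],"turn":[0,0,0]},{"claw":15,"xyz":[0,0,0],"turn":[0,0,0]},{"claw":15,"xyz":[0,0,0],"turn":[0,0,0]},{"claw":15,"xyz":[0,0,0],"turn":[0,0,0]},{"claw":15,"xyz":[0,0,0],"turn":[0,0,0]},{"claw":15,"xyz":[0,0,0],"turn":[0,0,0]},{"claw":15,"xyz":[0,0,-0.02],"turn":[0,0,0]},{"claw":15,"xyz":[0,0,-0.03],"turn":[0,0,0]},{"claw":15,"xyz":[0,0,-0.035],"turn":[0,0,0]},{"claw":15,"xyz":[0,0,0],"turn":[0,0,0]}]'
python3 w.py w11
```

```text
t: 14.2
position: [0.443, 0.278, 0.1294]
ee_rot: [[0.962, 0.272, 0.004], [0.272, -0.962, 0.002], [0.005, -0.001, -1.0]]
contact_force: [0.1, 0.2, -2.4]
width: 0.0296
14.2 [0.443  0.278  0.1294] [[ 0.9622  0.2724  0.0042]
 [ 0.2724 -0.9622  0.0023]
 [ 0.0046 -0.001  -1.    ]] [ 0.1214  0.1851 -2.3599] [0.4898 0.0993 1.5561 0.     1.4814 1.7847] 0.029592965309037725
```

View pics/w11.png

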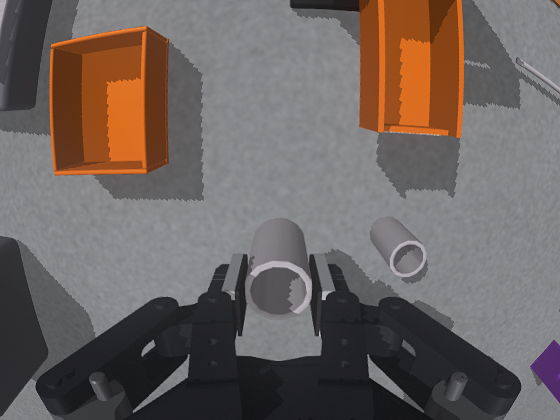

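The sleeve is held upright between the pads, rim at (279,290). Carrying it over the bin's rear half.

```bash
python3 -m jog '[{"claw":15,"xyz":[0,0,-0.03],"turn":[0,0,0]},{"claw":15,"xyz":[0.02,0.01,0],"turn":[0,0,0]},{"claw":15,"xyz":[0.036,0.019,0],"turn":[0,0,0]},{"claw":15,"xyz":[0.036,0.019,0],"turn":[0,0,0]},{"claw":15,"xyz":[0.036,0.019,0],"turn":[0,0,0]},{"claw":15,"xyz":[0.0338,0.0167,0],"turn":[0,0,0]},{"claw":15,"xyz":[0,0,0],"turn":[0,0,0]},{"claw":15,"xyz":[0,0,0],"turn":[0,0,0]}]'
python3 w.py w12
```

```text
t: 15.25
position: [0.6195, 0.2408, 0.1548]
ee_rot: [[0.962, 0.272, -0.004], [0.272, -0.962, -0.001], [-0.004, 0.0, -1.0]]
contact_force: [-0.6, -0.4, -1.3]
width: 0.03
15.25 [0.6195 0.2408 0.1548] [[ 0.9622  0.2724 -0.0036]
 [ 0.2724 -0.9622 -0.001 ]
 [-0.0037  0.     -1.    ]] [-0.5728 -0.35   -1.2626] [0.3152 0.4837 1.0418 0.0001 1.6198 1.6101] 0.030027633718792836
```

View pics/w12.png

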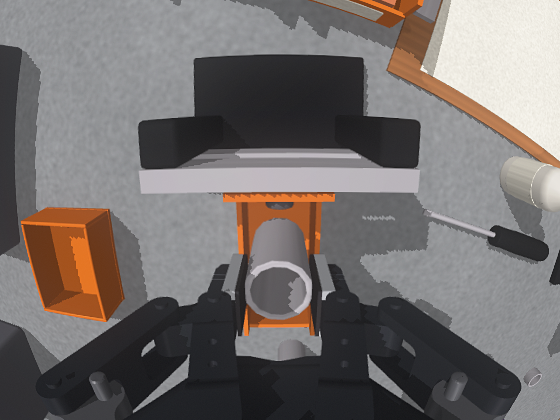

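```bash
python3 -m jog '[{"claw":15,"xyz":[0,0,0.02],"turn":[0,0,0]},{"claw":15,"xyz":[0,0,0.02],"turn":[0,0,0]},{"claw":15,"xyz":[0,0,0.012],"turn":[0,0,0]},{"claw":15,"xyz":[0,0,0.004],"turn":[0,0,0]},{"claw":15,"xyz":[0,0,0],"turn":[0,0,0]}]'
python3 -m jog '[{"claw":15,"xyz":[0,0,0.001],"turn":[0,0,0]},{"claw":15,"xyz":[0,0,0],"turn":[0,0,0]}]'
python3 w.py w13;python3 - <<'E'
from h import *
cv2.imwrite('pics/sc13.png',grab_frame('scene')[:,:,::-1]);crop('','pics/sc13.png',310,140,110,85,7,'pics/sc13a.png')
E
```

```text
t: 15.92
position: [0.6205, 0.2409, 0.1012]
ee_rot: [[0.962, 0.272, 0.0], [0.272, -0.962, -0.0], [0.0, 0.0, -1.0]]
contact_force: [-0.2, 0.2, -0.7]
width: 0.0298
t: 16.18
position: [0.6207, 0.2409, 0.1007]
ee_rot: [[0.962, 0.272, 0.001], [0.272, -0.962, 0.0], [0.001, 0.0, -1.0]]
contact_force: [-0.0, -0.3, -0.9]
width: 0.0302
16.175 [0.6207 0.2409 0.1007] [[ 0.9622  0.2723  0.0009]
 [ 0.2723 -0.9622  0.0002]
 [ 0.001   0.0001 -1.    ]] [-0.0023 -0.2911 -0.8773] [ 0.3149  0.5174  1.1057 -0.0001  1.5176  1.6099] 0.030207393313725107
```

View pics/w13.png

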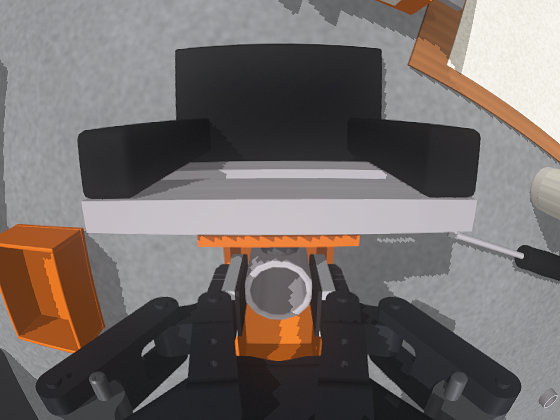

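View pics/sc13a.png

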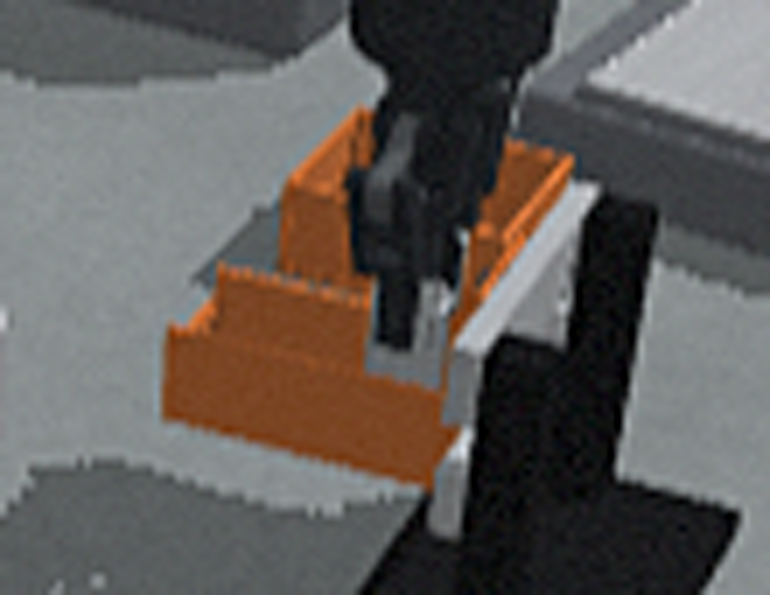

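```bash
python3 - <<'E'
from h import *
c,s=np.cos(.2723),np.sin(.2723);R=np.array([[c,-s,0],[s,c,0],[0,0,1]])
q=lambda x,y,z:((proj('scene',R@(np.array([x,y,z])/1e3)+[.5945,.234,0])-[310,140]+.5)*7).round()
print('wall',q(17,-28,94.5),q(39,-28,94.5),q(-65,-28,94.5),'tip',q(17,-30,100.7),q(39,-30,100.7),q(17,-16,100.7),q(39,-16,100.7))
E
python3 -m jog '[{"claw":15,"xyz":[0,0,0.002],"turn":[0,0,0]},{"claw":15,"xyz":[0,0,0],"turn":[0,0,0]}]'
python3 -m jog '[{"claw":15,"xyz":[0,0,0.0015],"turn":[0,0,0]},{"claw":15,"xyz":[0,0,0],"turn":[0,0,0]}]'
```

```text
wall [360. 376.] [413. 391.] [170. 323.] tip [360. 365.] [413. 380.] [373. 348.] [426. 363.]
t: 16.52
position: [0.6203, 0.2408, 0.0979]
ee_rot: [[0.962, 0.272, -0.0], [0.272, -0.962, -0.0], [-0.0, 0.0, -1.0]]
contact_force: [0.5, -0.5, -1.4]
width: 0.0297
t: 16.77
position: [0.6203, 0.2408, 0.0965]
ee_rot: [[0.962, 0.272, -0.0], [0.272, -0.962, -0.0], [-0.0, 0.0, -1.0]]
contact_force: [0.3, 1.0, -2.2]
width: 0.03
```

```bash
python3 -m jog '[{"claw":15,"xyz":[0,0,0.0007],"turn":[0,0,0]},{"claw":50,"xyz":[0,0,0],"turn":[0,0,0]},{"claw":70,"xyz":[0,0,0],"turn":[0,0,0]},{"claw":100,"xyz":[0,0,0],"turn":[0,0,0]},{"claw":100,"xyz":[0,0,-0.02],"turn":[0,0,0]},{"claw":100,"xyz":[0,0,-0.04],"turn":[0,0,0]},{"claw":100,"xyz":[-0.02,0,-0.05],"turn":[0,0,0]},{"claw":100,"xyz":[-0.04,0,0],"turn":[0,0,0]},{"claw":100,"xyz":[0,0,0],"turn":[0,0,0]},{"claw":100,"xyz":[0,0,0],"turn":[0,0,0]}]'
python3 w.py w14
```

```text
t: 18.02
position: [0.5632, 0.2247, 0.2074]
ee_rot: [[0.962, 0.272, 0.002], [0.272, -0.962, 0.001], [0.002, 0.0, -1.0]]
contact_force: [1.1, 0.5, -0.1]
width: 0.0857
18.025 [0.5632 0.2247 0.2074] [[ 0.9622  0.2722  0.0021]
 [ 0.2722 -0.9622  0.0005]
 [ 0.0021  0.     -1.    ]] [ 1.1338  0.4893 -0.0695] [ 0.3187  0.2884  1.184  -0.0001  1.6671  1.6138] 0.08565846917066612
```

View pics/w14.png

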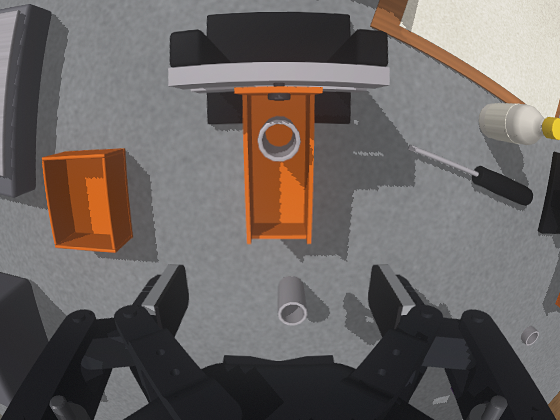

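The first sleeve stands upright in the bin at (278,140). The second sleeve's rim is at (292,313).

```bash
python3 -m jog '[{"claw":100,"xyz":[-0.042,0.005,0],"turn":[0,0,0]},{"claw":100,"xyz":[-0.042,0.005,0.01],"turn":[0,0,0]},{"claw":100,"xyz":[-0.0436,0.0041,0.03],"turn":[0,0,0]},{"claw":100,"xyz":[0,0,0.04],"turn":[0,0,0]},{"claw":100,"xyz":[0,0,0.04],"turn":[0,0,0]},{"claw":100,"xyz":[0,0,0.03],"turn":[0,0,0]},{"claw":100,"xyz":[0,0,0.014],"turn":[0,0,0]},{"claw":100,"xyz":[0,0,0],"turn":[0,0,0]},{"claw":100,"xyz":[0,0,0],"turn":[0,0,0]}]'
python3 w.py w15
```

```text
t: 19.2
position: [0.4449, 0.1765, 0.0434]
ee_rot: [[0.962, 0.272, 0.002], [0.272, -0.962, 0.001], [0.002, 0.0, -1.0]]
contact_force: [0.3, -0.1, -0.1]
width: 0.0856
19.2 [0.4449 0.1765 0.0434] [[ 0.9622  0.2723  0.0023]
 [ 0.2723 -0.9622  0.0006]
 [ 0.0024  0.     -1.    ]] [ 0.332  -0.0797 -0.0731] [ 0.3007  0.0754  1.7649 -0.0001  1.2989  1.5957] 0.08559726180790836
```

View pics/w15.png

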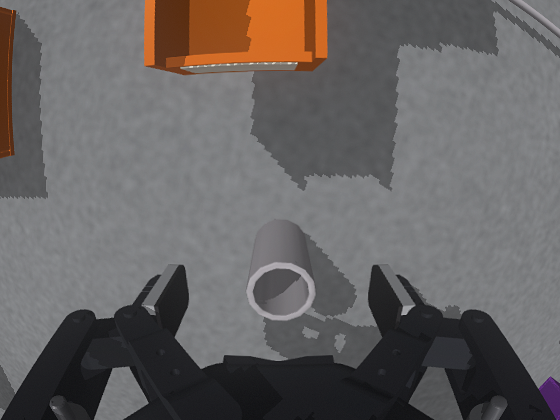

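Centred at (281,291). Grip, lift, and carry to the front half of the bin.

```bash
python3 -m jog '[{"claw":20,"xyz":[0,0,0],"turn":[0,0,0]},{"claw":15,"xyz":[0,0,0],"turn":[0,0,0]},{"claw":15,"xyz":[0,0,0],"turn":[0,0,0]},{"claw":15,"xyz":[0,0,0],"turn":[0,0,0]},{"claw":15,"xyz":[0,0,0],"turn":[0,0,0]},{"claw":15,"xyz":[0,0,0],"turn":[0,0,0]},{"claw":15,"xyz":[0,0,-0.02],"turn":[0,0,0]},{"claw":15,"xyz":[0,0,-0.035],"turn":[0,0,0]},{"claw":15,"xyz":[0,0,-0.04],"turn":[0,0,0]},{"claw":15,"xyz":[0,0,-0.027],"turn":[0,0,0]}]'
python3 -m jog '[{"claw":15,"xyz":[0.02,-0.003,0],"turn":[0,0,0]},{"claw":15,"xyz":[0.036,-0.004,0],"turn":[0,0,0]},{"claw":15,"xyz":[0.036,-0.004,0],"turn":[0,0,0]},{"claw":15,"xyz":[0.028,-0.0037,0],"turn":[0,0,0]},{"claw":15,"xyz":[0.0136,0,0],"turn":[0,0,0]},{"claw":15,"xyz":[0,0,0],"turn":[0,0,0]},{"claw":15,"xyz":[0,0,0],"turn":[0,0,0]}]'
python3 w.py w16
```

```text
t: 20.5
position: [0.4438, 0.1763, 0.1651]
ee_rot: [[0.962, 0.272, 0.0], [0.272, -0.962, 0.0], [0.001, -0.0, -1.0]]
contact_force: [0.5, 0.6, -1.4]
width: 0.0299
t: 21.38
position: [0.5676, 0.2266, 0.1633]
ee_rot: [[0.962, 0.272, -0.001], [0.272, -0.962, -0.0], [-0.001, 0.0, -1.0]]
contact_force: [-0.1, -1.1, -1.3]
width: 0.0296
21.375 [0.5676 0.2266 0.1633] [[ 0.9622  0.2724 -0.0013]
 [ 0.2724 -0.9622 -0.0004]
 [-0.0013  0.0001 -1.    ]] [-0.1026 -1.1496 -1.3197] [ 0.3194  0.3242  1.2285 -0.      1.5903  1.6143] 0.029618004198771
```

View pics/w16.png

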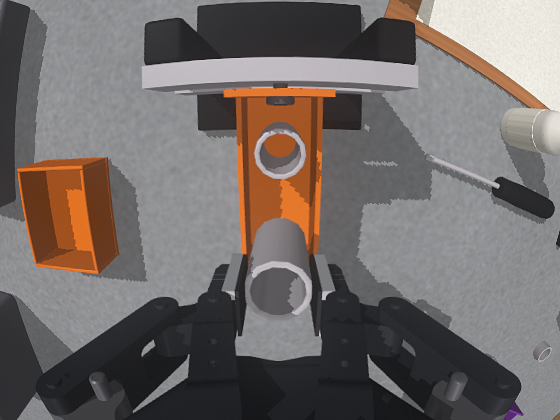

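```bash
python3 -m jog '[{"claw":15,"xyz":[0,0,0.02],"turn":[0,0,0]},{"claw":15,"xyz":[0,0,0.025],"turn":[0,0,0]},{"claw":15,"xyz":[0,0,0.014],"turn":[0,0,0]},{"claw":15,"xyz":[0,0,0.004],"turn":[0,0,0]},{"claw":15,"xyz":[0,0,0],"turn":[0,0,0]}]'
python3 -m jog '[{"claw":15,"xyz":[0,0,0.002],"turn":[0,0,0]},{"claw":15,"xyz":[0,0,0],"turn":[0,0,0]}]'
```

```text
t: 22.05
position: [0.5685, 0.2268, 0.1016]
ee_rot: [[0.962, 0.272, 0.001], [0.272, -0.962, 0.0], [0.001, 0.0, -1.0]]
contact_force: [-0.3, -0.4, -1.6]
width: 0.0301
t: 22.3
position: [0.5685, 0.2268, 0.0994]
ee_rot: [[0.962, 0.272, 0.001], [0.272, -0.962, 0.0], [0.001, 0.0, -1.0]]
contact_force: [-0.6, 0.3, -1.6]
width: 0.0297
```

```bash
python3 -m jog '[{"claw":15,"xyz":[0,0,0.002],"turn":[0,0,0]},{"claw":15,"xyz":[0,0,0.001],"turn":[0,0,0]},{"claw":15,"xyz":[0,0,0],"turn":[0,0,0]}]'
python3 -m jog '[{"claw":50,"xyz":[0,0,0],"turn":[0,0,0]},{"claw":70,"xyz":[0,0,0],"turn":[0,0,0]},{"claw":100,"xyz":[0,0,0],"turn":[0,0,0]},{"claw":100,"xyz":[0,0,-0.02],"turn":[0,0,0]},{"claw":100,"xyz":[0,0,-0.04],"turn":[0,0,0]},{"claw":100,"xyz":[0,0,-0.05],"turn":[0,0,0]},{"claw":100,"xyz":[-0.04,0,-0.02],"turn":[0,0,0]},{"claw":100,"xyz":[-0.04,0.03,-0.02],"turn":[0,0,0]},{"claw":100,"xyz":[-0.03,0.04,0],"turn":[0,0,0]},{"claw":100,"xyz":[0,0.04,0],"turn":[0,0,0]}]'
python3 -m jog '[{"claw":100,"xyz":[0,0.04,0],"turn":[0,0,0]},{"claw":100,"xyz":[0,0,0],"turn":[0,0,0]},{"claw":100,"xyz":[0,0,0],"turn":[0,0,0]}]'
python3 w.py w17;python3 - <<'E'
from h import *
cv2.imwrite('pics/sc17.png',grab_frame('scene')[:,:,::-1]);cv2.imwrite('pics/sd17.png',grab_frame('side')[:,:,::-1])
crop('','pics/sc17.png',280,130,150,110,5,'pics/sc17a.png')
E
```

```text
t: 22.68
position: [0.5682, 0.2267, 0.0958]
ee_rot: [[0.962, 0.272, -0.0], [0.272, -0.962, -0.0], [-0.0, 0.0, -1.0]]
contact_force: [0.2, -0.9, -2.0]
width: 0.0296
t: 23.92
position: [0.4915, 0.0899, 0.2487]
ee_rot: [[0.962, 0.273, 0.004], [0.273, -0.962, 0.0], [0.004, 0.001, -1.0]]
contact_force: [0.7, 0.7, -0.4]
width: 0.0856
t: 24.3
position: [0.5033, 0.0529, 0.247]
ee_rot: [[0.962, 0.272, 0.001], [0.272, -0.962, 0.0], [0.001, 0.0, -1.0]]
contact_force: [-0.6, -0.5, 0.0]
width: 0.0853
24.3 [0.5033 0.0529 0.247 ] [[ 0.9622  0.2722  0.0013]
 [ 0.2722 -0.9622  0.0003]
 [ 0.0013  0.     -1.    ]] [-0.6104 -0.5373  0.0087] [ 0.0316 -0.006   1.4288  0.0003  1.7175  1.3267] 0.08533890456988609
```

View pics/w17.png

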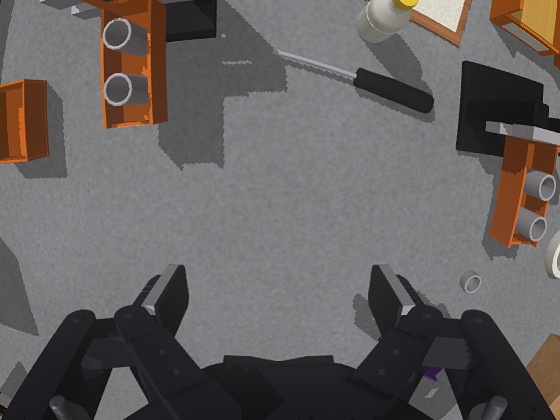

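View pics/sc17a.png

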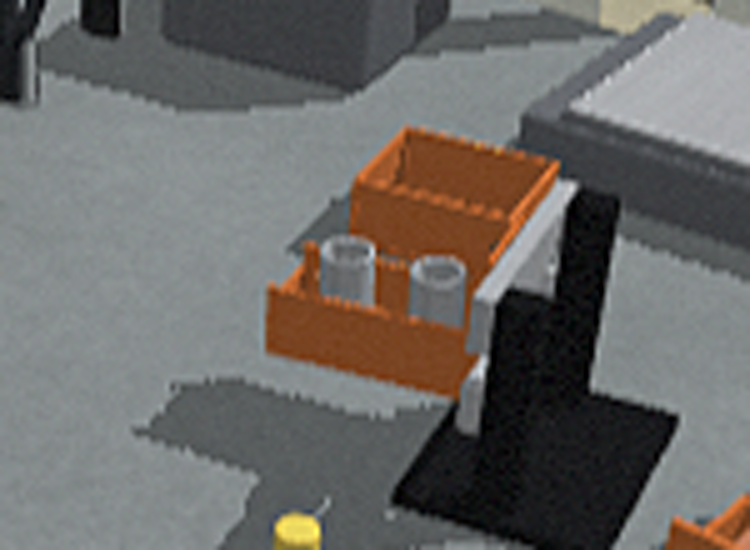

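View pics/sd17.png

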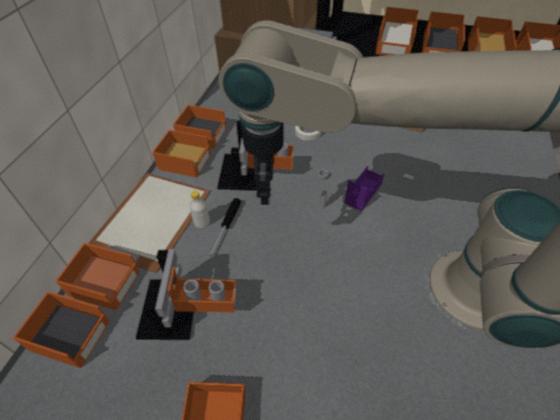

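The scene view shows the bin hanging level on the rails, with both sleeves upright inside at crop (348,270) and (437,290). The other objects look unmoved and the gripper is well clear, so I'm handing in.

```bash
python3 -c "
from workcell import *
print(finish_job(),get_state()['t'])"
```

```text
the job is handed in; nothing more can be done
the job is handed in; nothing more can be done
```

The bin hangs on the free screw, and both wide tall sleeves stand upright inside it. I handed the job in about 24.5 s in, well under the 72 s limit.

- **Hanging the bin:** I gripped it across its width and passed the round hole over the screw head. The plate met the rails with about 14 N of push. I then pulled it down 18.6 mm, and it seated with about 7 N of upward reaction, its underside about 49.3 mm above the table (49.5 mm expected).
- **Sleeves:** Each went in after the bin was hanging, one in the rear half and one in the front half. I gripped them near the top so the fingers stayed above the bin's side walls.
- **Last checks:** After release, the wrist, scene and side views show the bin level with its plate on the rails and both sleeves upright. The other objects look unmoved, and the gripper is clear with no contact force.
- **Disagreements:**
  - A fit to one wrist-camera image put the stand about 4.5 mm too low. The screw head's apparent size and the arm's own position both agreed with 130 mm, so I used that.
  - The plate touched the rails about 1.5 mm sooner than I had estimated.
  - The gripper read about 30 mm on the 32 mm sleeves.

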